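# Go / no-go check of a bearing block, then kit it

## Robot

A 6-joint arm with a two-finger parallel gripper is mounted at the origin on a cart in front of the work surface, level with it; the furniture and walls round the work are solid. World frame = base frame: x ahead of the robot, y to its left, z up, the work surface at z = 0. Lengths are in m, angles in rad, forces in N, time in s.
With the tool pointing down it reaches from about 0.375 to 0.975 m from the base axis. Payload 3.8 kg.
Tool frame: the origin (TCP) lies midway between the tips of the shut fingers; the grasp point (between the pads) lies 19 mm behind it; z points along the fingers, y is the line along which they close (so a half turn about z gives the same grasp; the last joint's range is limited). The gripper opens to 85 mm and grips with 20 to 120 N. Pads are 22 mm wide; open, the fingers measure 114 mm over their backs; the gripper's body (76 mm by 85 mm) begins 54 mm behind the grasp point. The pads swing forward as they close: fully open they stand 13 mm farther back than shut.
Start: joints at [1.115, 0.264, 1.604, -0, 1.274, -0.037], TCP at [0.274, 0.617, 0.231] pointing down, gripper open.
Joint ranges: [-2.63, 2.63], [-0.94, 2.18], [0.31, 2.57], [-1.31, 4.45], [0, 2.66], [-2.55, 2.55]. Speed limits (rad/s): [2.57, 2.57, 3.14, 3.14, 3.14, 3.14].

## Interface

Orientations are given as a rotation vector (axis times angle).
In Python, from workcell import bot gives the robot as it stands.
- The arm moves only by the tool jog_arm, never from a script. Its argument "motion" is a list of rows, each a list of 5 numbers: the opening, from -1 (shut) to 1 (fully open), then the shift along the tool's x, y, z in mm, then the turn about the tool's z in degrees. In form: [[claw, x, y, z, twist], ...]. A call has 1 to 10 rows; each row shifts and turns the commanded pose from where the row before left it, along the tool's axes as they then stand; what a row does not reach is not made up. A row lasts 1/12 s, in which the tool goes at most 41.7 mm and 7.16 degrees, less where a joint would pass 70% of its speed; a pose out of reach is approached as far as the arm can. A call with a gripper value outside its range is refused whole. The fingers move at their own pace and stop on an object; "force" is the grip in N (left out, the last holds). Time passes only in rows, so rows that do not move let the fingers close. It gives the time, the measured TCP pose, the force, the opening and the grip force at its end, in the units of the state.
- bot.read_state(): the state, without advancing time (a new reading comes with each control period).
- bot.read_camera(name): name is "side" or "top" or "wrist"; returns (picture, depth): 400x640x3 uint8, red, green, blue; 400x640 float32, m along the optical axis (not along the pixel's ray), 0 where there is no reading.
- bot.get_calibration(name): a dict with "vfov" (degrees; the focal length in pixels is half the picture's height over the tangent of half this angle, whatever the lens; pixels are square), "cx", "cy" (the principal point, pixels), "rvec" (rotation vector, rad) and "tvec" (3), from world to camera coordinates, as OpenCV has them; the wrist camera has in their place "tool_from_camera" (4x4, takes a point from camera to tool coordinates, whose origin is the TCP and whose axes are the flange's). Camera axes: x right, y down, z forward; pixel columns grow to the right and rows downward; lengths in m; the calibration is good to about 2 mm. A picture is of the moment at which its call begins: read the wrist's pose just before it. get_calibration takes no time and is no camera call.
- bot.finish_job(): hands the job in; it is judged then, once.
The state is a dict: "time": time; "q": joint angles; "joint_vel": joint speeds; "joint_torque": joint torques, N m; "tool_pos": TCP position; "tcp_rot": TCP orientation; "wrist_force": force on the tool from outside, world axes, zero at the start; "torque": the same for the moment, N m; "width": opening from 0.0 (shut) to 1.0 (fully open); "grip_force": force on a finger pad.
Only numpy, scipy, OpenCV 4.12 (cv2) and the standard library are available. Lean on these libraries where they do the work, as an engineer would, in place of code of your own. Each camera call takes 0.05 s, during which the arm holds its last target. There are 200 camera calls.

## Task

Check the bore of the blue bearing block while it sits in its plywood jig: slide the plug gauge's green (go) end in until the green cap meets the bush, draw it out, then offer the red (no-go) end squarely to the bore and hold it there a moment with light, steady pressure to see that it is refused. The block having passed, lay out the tray as drawn: the block upright on its outline and the gauge lying on its outline, green end on the green mark, both set down gently and let go. Leave the other things on the bench where they are.

Things in the scene. Friction and masses are not known exactly. Their poses are not given: they have to be found in the camera images.
- gauge: Double-ended plug gauge, loose, 0.22 kg, 144 mm long. Origin mid-handle on its long axis; y axis along it to the go end, z up as it lies. Along y, mm: dark hexagon handle -33 to 33, 22 wide between two upright flats, to grip from above; green cap 33 to 43, red cap -43 to -33, hexagons 33 across flats: it lies on these, axis 16.5 up. Plugs: see go_tip, nogo_tip.
- go_tip (a point): Centre of the end face of the gauge's go plug (gauge y = +83 mm): steel, diameter 24.4, 40 long from the green cap, tip bevelled 2 mm.
- go_shoulder (a point): Centre of the green cap's face round the root of the go plug (gauge y = +43 mm); it meets the rim of the bush when the go end is fully in.
- nogo_tip (a point): Centre of the end face of the gauge's no-go plug (gauge y = -61 mm): steel, diameter 29, 18 long from the red cap, square-edged.
- block: Blue cast bearing block with bronze bush, loose, 0.9 kg, 60 mm high, alike from both sides. Origin: centre of underside, z up. Foot 108 (x) by 56 (y) by 14 high; housing above it 46 wide in x, with upright flat flanks (x = -23, +23; heights 14 to 48) to grip from above. Bore: see mouth_a. It stands in the jig with 1 mm play, held by its weight alone: a push much over 7 N at the bore may rock it.
- mouth_a (a point): Centre of the bore's mouth at the block's +y end (block 0, 29.5, 36 mm). The bore runs right through along block y, diameter 26; the bush's rim (40 across) stands 1.5 mm proud at both ends. The go plug enters from either side, the no-go plug is stopped at either side.
- mouth_b (a point): Centre of the bore's mouth at the block's -y end (block 0, -29.5, 36 mm).
- jig: Plywood holding jig, fixed to the bench, 170 (x) by 125 (y) by 12 mm, with four wooden cleats 12 mm high (tops 24 mm above the bench) round the block's foot. Origin at the centre of its underside; the block's underside is 12 mm above it and the block's axes run as the jig's.
- tray: White layout tray, grey rim, fixed, 250 (x) by 210 (y) mm; floor 6, rim 12 mm above the bench. Origin: centre of underside. Drawn: the gauge's outline along y at x = -60, green patch at its +y end, red at -y; the block's outline centred at x = +35, ears along tray y, so the bore lies along tray x (either way round). Two steel bolts lie fixed at x = 96, tops 15 mm up.
- mark_go_tip (a point): Where the go tip belongs on the tray, on the floor at the green end of the gauge's outline (tray -60, 72, 6 mm).
- mark_nogo_tip (a point): Where the no-go tip belongs on the tray, on the floor at the red end of the gauge's outline (tray -60, -72, 6 mm).
- mark_block (a point): Centre of the block's outline on the tray's floor (tray 35, 0, 6 mm).
- aerosol: Bystander, loose: spray can with a yellow cap, 58 mm across, 222 mm high. Origin at the centre of its underside.
- jar: Bystander, loose: clear jar of screws with a yellow lid, 68 mm across, 84 mm high. Origin at the centre of its underside.
- tape_roll: Bystander, loose: roll of masking tape lying flat, 104 mm across, 25 mm high. Origin at the centre of its underside.
- plane: Bystander, loose: block plane, 52 (x) by 165 (y) by 70 mm. Origin at the centre of its underside.
- tape_rule: Bystander, loose: yellow tape measure, 38 (x) by 97 (y) by 66 mm. Origin at the centre of its underside.

How it is judged:
On the way, in this order (a step that is already met when the one before it is completed fails the run):
1. the go end is fully in the bore: the green cap's face within 5 mm of the bush's rim, axes in line, while the block is in its jig ((distance between go_shoulder and mouth_a below 0.005 m or distance between go_shoulder and mouth_b below 0.005 m) and angle between the y axis of gauge and the y axis of block, either way round below 0.1 rad and horizontal distance between block and jig below 0.006 m and height (world z) of block below 0.018 m), for 0.2 s.
2. the no-go end stands squarely at a mouth of the bore, within 5 mm of its centre, pressed on with more than 0.7 N, and does not enter, while the block is in its jig ((distance between nogo_tip and mouth_a below 0.005 m or distance between nogo_tip and mouth_b below 0.005 m) and angle between the y axis of gauge and the y axis of block, either way round below 0.1 rad and contact force between gauge and block above 0.7 N and horizontal distance between block and jig below 0.006 m and height (world z) of block below 0.018 m), for 0.2 s.
At the end, for the whole second after the job is handed in: The block stands upright on the tray within 12 mm of the centre of its outline, turned as drawn to within 0.15 rad; the gauge lies flat on the tray with its go tip and its no-go tip each within 12 mm of their own marks; both are at rest (horizontal distance between block and mark_block below 0.012 m and angle between the y axis of block and the x axis of tray, either way round below 0.15 rad and angle between block's own z axis and vertical below 0.08 rad and height (world z) of block below 0.012 m and horizontal distance between go_tip and mark_go_tip below 0.012 m and horizontal distance between nogo_tip and mark_nogo_tip below 0.012 m and height (world z) of each of go_tip, nogo_tip below 0.03 m and linear speed of each of block, gauge below 0.02 m/s); the robot touches nothing.
It fails at once if the gauge is rammed against the block (over 60 N) (contact force between gauge and block above 60 N).
It fails at once if the block or the gauge is dropped or slammed on the tray (over 120 N) (contact force between any of block, gauge and tray above 120 N).
It fails at once if a bystander (can, jar, masking tape, plane, tape measure) is moved by more than 25 mm (distance of any of aerosol, jar, tape_roll, plane, tape_rule from where it was at the start of the episode above 0.025 m).
It also fails if it takes over 72 s, if anything falls off the work surface, if the arm or the gripper's body presses on something with over 40 N, if the wrist force passes 120 N, or if a joint passes its speed limit or range.

## Working session

There is one attempt and no reset: what is moved stays moved. The work goes in short steps, Python scripts to look and compute and a tool call to move; the robot and the scene stay as the last step left them, time stands still between calls to the robot, and variables do not carry over. Pictures are saved under pics/ and viewed, at most 10 in all, crops included, and the job is handed in when it is done.

Besides the shell and the picture viewer there is one more tool, called after "Emit:" as name(argument=value, ...), one argument or row to a line, values as JSON. jog_arm: Moves the arm, as the interface text tells. Its arguments: {"type":"object","properties":{"motion":{"type":"array"},"force":{"type":"number"}},"required":["motion"]}

```bash
mkdir -p pics; ls
cat > h.py <<'E'
import numpy as np, cv2
from scipy.spatial.transform import Rotation as R
from workcell import bot
def save(cam,tag):
    p,d=bot.read_camera(cam); cv2.imwrite(f'pics/{tag}.png',p[:,:,::-1]); np.save(f'pics/{tag}.npy',d); return p,d
def K(cam):
    c=bot.get_calibration(cam); f=200/np.tan(np.radians(c['vfov'])/2); return c,f
def world(cam,d,uv,pose=None):
    c,f=K(cam); uv=np.atleast_2d(uv).astype(float)
    z=np.array([d[int(v),int(u)] for u,v in uv])
    P=np.c_[(uv[:,0]-c['cx'])/f*z,(uv[:,1]-c['cy'])/f*z,z]
    if cam=='wrist':
        T=np.array(c['tool_from_camera']); P=P@T[:3,:3].T+T[:3,3]
        return R.from_rotvec(pose[1]).apply(P)+pose[0]
    Rm=cv2.Rodrigues(np.array(c['rvec'],float))[0]; return (P-np.array(c['tvec']).ravel())@Rm
def cloud(cam,d,pose=None):
    v,u=np.mgrid[0:400,0:640]; return world(cam,d,np.c_[u.ravel(),v.ravel()],pose).reshape(400,640,3)
E
python3 - <<'E'
from h import *
for c in('top','side'): save(c,c); print(bot.get_calibration(c))
print(bot.get_calibration('wrist')); print(bot.read_state())
E
```

```text
pics
{'vfov': 51.52581927344801, 'cx': 324.60513474121905, 'cy': 195.84320301688135, 'rvec': array([ 2.1158665 , -2.13970715,  0.15495148]), 'tvec': array([0.01053364, 0.60443243, 1.38308181])}
{'vfov': 51.63909657121457, 'cx': 313.58013475626916, 'cy': 200.92103289039656, 'rvec': array([ 2.1820026 , -0.63423852,  0.29793084]), 'tvec': array([-0.49039045,  0.22415619,  1.31622936])}
{'vfov': 67.45986586405068, 'cx': 323.3842705963137, 'cy': 198.77132436891017, 'tool_from_camera': array([[ 1.24153126e-03, -9.59970099e-01, -2.80099747e-01,
         7.17476976e-02],
       [ 9.99999140e-01,  1.07339413e-03,  7.53674098e-04,
        -1.64096029e-04],
       [-4.22847175e-04, -2.80100441e-01,  9.59970606e-01,
        -1.42889593e-01],
       [ 0.00000000e+00,  0.00000000e+00,  0.00000000e+00,
         1.00000000e+00]])}
{'time': 0.1, 'q': array([ 1.11508459e+00,  2.64638333e-01,  1.60528605e+00, -1.51742239e-05,
        1.27370950e+00, -3.68774306e-02]), 'joint_vel': array([ 0.00181472, -0.001193  , -0.00130254,  0.00032463, -0.0001394 ,
        0.0005471 ]), 'joint_torque': array([ 1.27877851e-03, -5.16710401e+01, -3.68590665e+01,  2.26978457e-06,
        6.40049460e-03,  2.82215808e-06]), 'tool_pos': array([0.27420968, 0.61604194, 0.23008689]), 'tcp_rot': array([-0.65299743, -3.07248282,  0.00311467]), 'wrist_force': array([-0.44247387, -0.04341982,  0.62963787]), 'torque': array([-0.02993533, -0.01071672,  0.00109659]), 'grip_force': 0.0, 'width': 0.9968720232689489}
```

View pics/top.png

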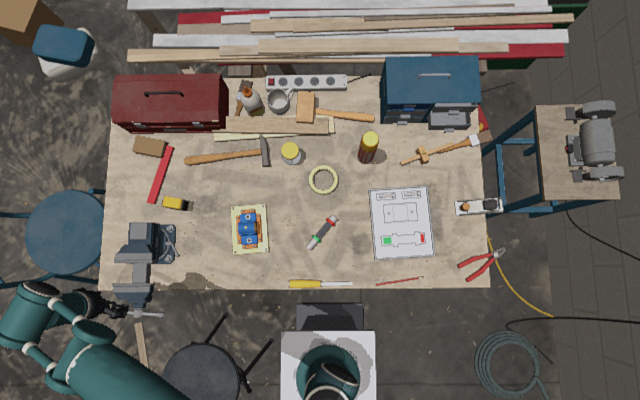

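View pics/side.png

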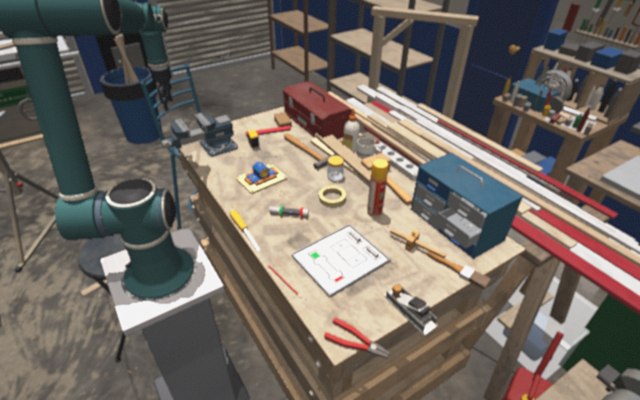

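The top view shows the gauge at about (322,232) with its green end lower left, the block in its jig at (249,229), and the tray at (402,223) with its green mark at (387,240). I'll enlarge this area.

Run:
```python
from h import *
p=cv2.imread('pics/top.png'); 
a=p[195:270,225:345]; cv2.imwrite('pics/c1.png',cv2.resize(a,None,fx=6.6,fy=6.6,interpolation=cv2.INTER_CUBIC))
a=p[180:265,360:440]; cv2.imwrite('pics/c2.png',cv2.resize(a,None,fx=7,fy=7,interpolation=cv2.INTER_CUBIC))
d=np.load('pics/top.npy')
for n,uv in dict(gaugeG=(313,242),gaugeR=(331,219),block=(249,229),tray=(402,223),jig=(236,208)).items(): print(n,world('top',d,uv).round(3))
C=cloud('top',d)
# block top etc
m=(C[...,2]>.055)&(C[...,2]<.085); sub=np.zeros_like(m); sub[205:255,230:270]=1; print('housing',C[m&sub].mean(0).round(3),(m&sub).sum())
```

```text
gaugeG [[0.447 0.046 0.03 ]]
gaugeR [[ 0.526 -0.017  0.03 ]]
block [[0.491 0.26  0.067]]
tray [[ 0.511 -0.266  0.009]]
jig [[0.571 0.32  0.01 ]]
housing [0.497 0.27  0.068] 237
```

View pics/c1.png

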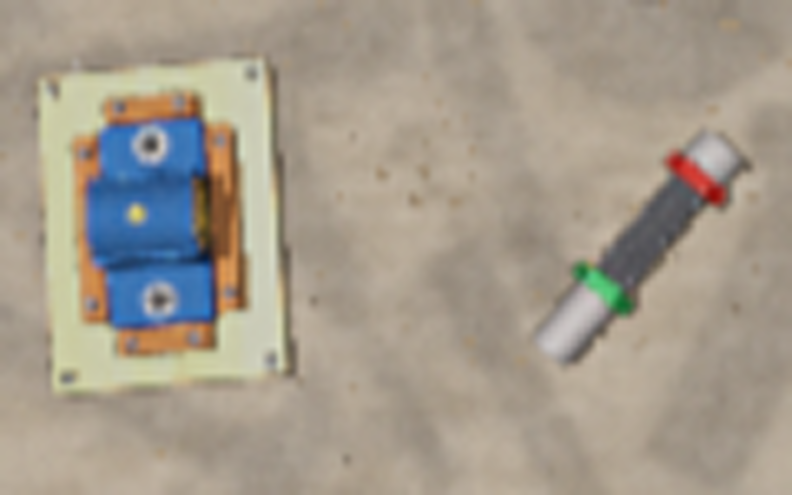

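View pics/c2.png

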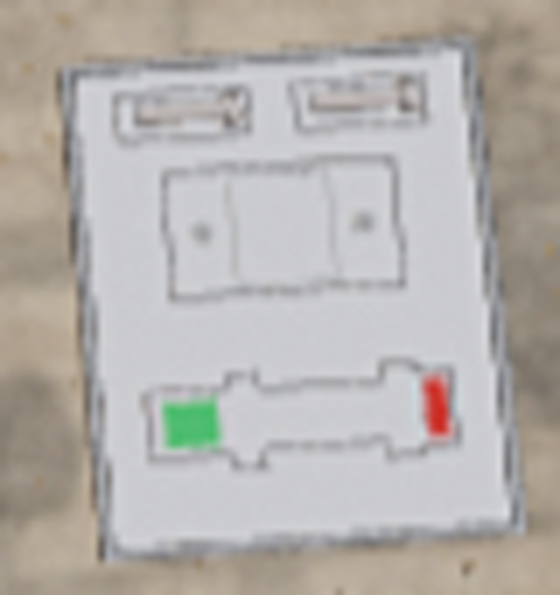

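The crops give the jig corners, tray corners and gauge ends in pixels. I'll intersect those rays with the known planes.

```bash
cat >> h.py <<'E'
def rayplane(cam,uv,z,pose=None):
    c,f=K(cam); uv=np.atleast_2d(uv).astype(float)
    D=np.c_[(uv[:,0]-c['cx'])/f,(uv[:,1]-c['cy'])/f,np.ones(len(uv))]
    if cam=='wrist':
        T=np.array(c['tool_from_camera']); Q=R.from_rotvec(pose[1]); D=Q.apply(D@T[:3,:3].T); o=Q.apply(T[:3,3])+pose[0]
    else:
        Rm=cv2.Rodrigues(np.array(c['rvec'],float))[0]; D=D@Rm; o=-np.array(c['tvec']).ravel()@Rm
    return o+D*((z-o[2])/D[:,2])[:,None]
def pose():
    s=bot.read_state(); return np.array(s['tool_pos']),np.array(s['tcp_rot'])
def go(t,yaw_x=None):
    "tool-frame shift (mm) to world target t; turn (deg) so tool x points at yaw_x (deg)"
    p,r=pose(); Q=R.from_rotvec(r); M=Q.as_matrix(); y=np.degrees(np.arctan2(M[1,0],M[0,0]))
    out=(Q.inv().apply(np.array(t)-p)*1000).round(1)
    tw=None if yaw_x is None else [round(-((yaw_x-y+180*k+180)%360-180),1) for k in(0,1)]
    print('tcp',p.round(4),'toolx yaw',y.round(1),'tilt',M[:,2].round(3),'shift',out,'twist(toolx@yaw, half-turn)',tw)
E
python3 - <<'E'
from h import *
a=np.array([(40,75),(267,58),(290,375),(55,392)])/6.6+[225,195]; J=rayplane('top',a,.012); print('jig',J.mean(0).round(4), J.round(3)[:,:2].tolist())
e=J[0]-J[3]+J[1]-J[2]; print('jig x yaw',np.degrees(np.arctan2(e[1],e[0])), )
a=np.array([(68,68),(470,40),(520,530),(105,555)])/7+[360,180]; J=rayplane('top',a,.012); print('tray',J.mean(0).round(4),J.round(3)[:,:2].tolist())
e=J[0]-J[3]+J[1]-J[2]; print('tray x yaw',np.degrees(np.arctan2(e[1],e[0])))
g=np.array([(558,342),(725,152),(604,288),(697,178)])/6.6+[225,195]; G=rayplane('top',g,.02); print(G.round(4),'mid',(G[2]+G[3])[:2]/2, 'yaw',np.degrees(np.arctan2(*(G[0]-G[1])[[1,0]])))
m=G[2]/2+G[3]/2; go([m[0],m[1],.16],np.degrees(np.arctan2(*(G[0]-G[1])[[1,0]])))
E
```

```text
jig [0.4965 0.269  0.012 ] [[0.577, 0.337], [0.585, 0.215], [0.416, 0.2], [0.408, 0.324]]
jig x yaw 4.569014455424305
tray [ 0.5141 -0.2638  0.012 ] [[0.631, -0.156], [0.642, -0.36], [0.397, -0.372], [0.386, -0.168]]
tray x yaw 2.7864678770015154
[[ 0.4312  0.0581  0.02  ]
 [ 0.5303 -0.0308  0.02  ]
 [ 0.4592  0.0338  0.02  ]
 [ 0.5167 -0.0158  0.02  ]] mid [0.48792541 0.00901403] yaw 138.09037916570568
tcp [0.2742 0.616  0.2301] toolx yaw 156.0 tilt [-0.001 -0.002 -1.   ] shift [-442.1 -467.5   71. ] twist(toolx@yaw, half-turn) [np.float64(17.9), np.float64(-162.1)]
```

Emit:
jog_arm(
  motion=[
    [1, -34.4, -22.7, 3, 0],
    [1, -34.4, -22.7, 3, 0],
    [1, -34.4, -22.7, 3, 0],
    [1, -34.4, -22.7, 3, 0],
    [1, -34.4, -22.7, 3, 0],
    [1, -34.4, -22.7, 3, 0],
    [1, -34.4, -22.7, 3, 0],
    [1, -34.4, -22.7, 3, 0],
    [1, -34.4, -22.7, 3, 0],
    [1, -34.4, -22.7, 3, 0],
  ],
)

```text
time: 0.93
tool_pos: [0.4968, 0.2674, 0.2008]
tcp_rot: [-0.653, -3.073, 0.0]
wrist_force: [1.3, 0.5, -0.9]
width: 0.998
grip_force: 0.0
```

Emit:
jog_arm(
  motion=[
    [1, 0, 0, 0, 7],
    [1, 0, 0, 0, 7],
    [1, 0, 0, 0, 7],
    [1, 0, 0, 0, 7],
    [1, 0, 0, 0, 7],
    [1, 0, 0, 0, 7],
    [1, 0, 0, 0, 7],
    [1, 0, 0, 0, 7],
    [1, 0, 0, 0, 5.4],
    [1, 0, 0, 0, 0],
  ],
)

```text
time: 1.77
tool_pos: [0.4961, 0.2692, 0.2007]
tcp_rot: [-2.133, -2.306, 0.002]
wrist_force: [-0.1, 0.5, 0.4]
width: 1.004
grip_force: 0.0
```

Run:
```python
from h import *
P=pose(); p,d=save('wrist','w1'); np.save('pics/w1p.npy',np.array(P))
go([.488,.009,.16],138.5); print(bot.read_state()['time'],bot.read_state()['joint_vel'].round(3))
C=cloud('wrist',d,P)
m=(C[...,2]>.066)&(C[...,2]<.08); print('top strip',m.sum(),C[m].mean(0).round(4))
```

```text
tcp [0.4961 0.2692 0.2008] toolx yaw 94.7 tilt [-0.001 -0.    -1.   ] shift [-258.6  -29.5   40.9] twist(toolx@yaw, half-turn) [np.float64(-43.8), np.float64(136.2)]
1.8167 [ 0.001  0.001 -0.003 -0.001 -0.003 -0.038]
top strip 1816 [0.5076 0.2695 0.0695]
```

View pics/w1.png

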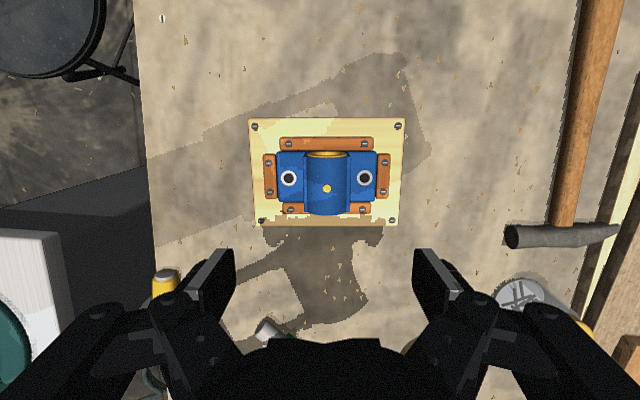

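Wrist view: jig corners at about (249,119), (404,119), (400,226), (247,222); block in the middle, bronze mouth at (327,153). I'll fit the block's foot and housing from the colour and depth.

Run:
```python
from h import *
P=np.load('pics/w1p.npy'); p=cv2.imread('pics/w1.png').astype(int); d=np.load('pics/w1.npy')
C=cloud('wrist',d,P)
blue=(p[...,0]>p[...,2]+50); roi=np.zeros_like(blue); roi[130:225,255:395]=1; blue&=roi
print('blue z pct',np.percentile(C[blue][:,2],[5,25,50,75,95]).round(4))
f=blue&(abs(C[...,2]-np.percentile(C[blue][:,2],15))<.007)
# foot: pixels' ray at z=.026
v,u=np.nonzero(f); X=rayplane('wrist',np.c_[u,v],.026,P)[:,:2]; r=cv2.minAreaRect((X*1000).astype(np.float32)); print('foot',r,cv2.boxPoints(r).round(0).tolist())
t=blue&(C[...,2]>.045); print('housing',cv2.minAreaRect((C[t][:,:2]*1000).astype(np.float32)))
J=rayplane('wrist',[(249,119),(404,119),(400.5,226),(247,222.5)],.012,P); print('jig',J.mean(0).round(4),J[:,:2].round(3).tolist())
e=J[1]-J[0]+J[2]-J[3]; print(np.degrees(np.arctan2(e[1],e[0])))
```

```text
blue z pct [0.025  0.0261 0.06   0.0683 0.071 ]
foot ((498.16204833984375, 273.03826904296875), (106.62542724609375, 55.08200454711914), 4.553208827972412) [[443.0, 296.0], [447.0, 241.0], [553.0, 250.0], [549.0, 305.0]]
housing ((496.7060546875, 292.63165283203125), (46.0522575378418, 95.98082733154297), 4.5383124351501465)
jig [0.4972 0.2727 0.012 ] [[0.411, 0.326], [0.576, 0.339], [0.591, 0.218], [0.41, 0.208]]
3.8215513183658385
```

Emit:
jog_arm(
  motion=[
    [1, -36.9, -4.2, 4, -7],
    [1, -36.2, 0.4, 4, -7],
    [1, -36.2, 4.8, 4, -7],
    [1, -35.3, 9.2, 4, -7],
    [1, -33.9, 13.4, 4, -7],
    [1, -32, 17.4, 4, -7],
    [1, -29.6, 21.2, 4, -1.8],
    [1, 0, 0, 0, 0],
  ],
)

```text
time: 2.48
tool_pos: [0.6456, 0.0951, 0.1711]
tcp_rot: [1.123, 2.932, -0.0]
wrist_force: [-0.3, 0.6, -0.4]
width: 0.998
grip_force: 0.0
```

Run:
```python
from h import *
go([.488,.009,.16],138.5)
```

```text
tcp [0.6456 0.0951 0.1711] toolx yaw 138.1 tilt [ 0.001 -0.001 -1.   ] shift [  59.8 -169.4   11. ] twist(toolx@yaw, half-turn) [np.float64(-0.4), np.float64(179.6)]
```

Emit:
jog_arm(
  motion=[
    [1, 12, -33.9, 2, 0],
    [1, 12, -33.9, 2, 0],
    [1, 12, -33.9, 2, 0],
    [1, 12, -33.9, 2, 0],
    [1, 12, -33.9, 3, 0],
    [1, 0, 0, 0, 0],
  ],
)

```text
time: 2.98
tool_pos: [0.4749, 0.01, 0.1595]
tcp_rot: [-1.121, -2.926, 0.007]
wrist_force: [-0.4, 0.5, -1.0]
width: 0.996
grip_force: 0.0
```

Run:
```python
from h import *
P=pose(); p,d=save('wrist','w2'); np.save('pics/w2p.npy',np.array(P)); go([.488,.009,.1],138.5)
```

```text
tcp [0.4785 0.0108 0.1609] toolx yaw 138.0 tilt [-0.004 -0.    -1.   ] shift [-8.5  5.2 60.8] twist(toolx@yaw, half-turn) [np.float64(-0.5), np.float64(179.5)]
```

View pics/w2.png

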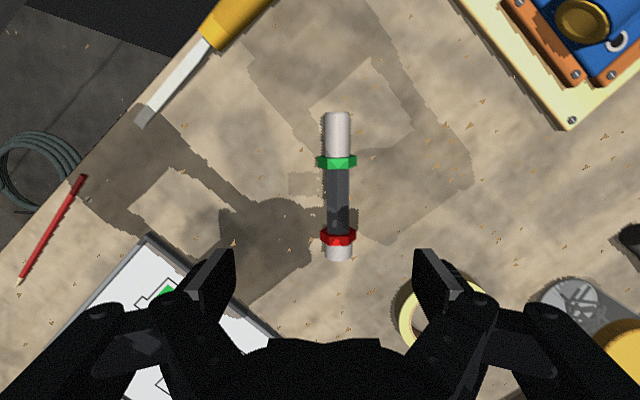

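The gauge lies along the picture's column ~337, green cap at (336,162), red cap at (337,237). Refining both caps with colour and depth.

Run:
```python
from h import *
P=np.load('pics/w2p.npy'); p=cv2.imread('pics/w2.png').astype(int); d=np.load('pics/w2.npy'); C=cloud('wrist',d,P)
roi=np.zeros((400,640),bool); roi[100:265,300:370]=1
b,g,r=[p[...,i] for i in range(3)]
out=[]
for n,m in (('g',(g>r+50)&(g>b+30)),('r',(r>g+60)&(r>b+60))):
    X=C[m&roi&(C[...,2]>.026)]; v,u=np.nonzero(m&roi); print(n,len(X),np.median(X,0).round(4),X[:,2].max().round(4),u.min(),u.max(),v.min(),v.max()); out.append(rayplane('wrist',[(u.min()+u.max())/2,(v.min()+v.max())/2],.0165,P)[0])
out=np.array(out); dd=out[0]-out[1]; print(out.round(4),'len',np.linalg.norm(dd))
m=(C[...,2]>.012)&roi; X=C[m][:,:2]; print(cv2.minAreaRect((X*1000).astype(np.float32)))
c=X.mean(0);_,_,V=np.linalg.svd(X-c,full_matrices=False); print('pca yaw',np.degrees(np.arctan2(V[0,1],V[0,0]))%180)
t=(X-c)@V[0]; print('ext',t.min(),t.max(),c, 'midpoint', c+V[0]*(t.min()+t.max())/2, V[0])
```

```text
g 317 [0.4615 0.0365 0.033 ] 0.3029 318 355 156 169
r 266 [ 0.5193 -0.0127  0.0329] 0.3029 320 355 229 245
[[ 0.4636  0.0355  0.0165]
 [ 0.5225 -0.0146  0.0165]] len 0.07724203069473043
((482.05029296875, 19.38726043701172), (37.031307220458984, 143.89759826660156), 49.36000061035156)
pca yaw 139.94009861768785
ext -0.06839470603166642 0.0754767798150324 [0.4790604  0.02139206] midpoint [0.48177061 0.01911309] [ 0.76537201 -0.64358814]
```

Run:
```python
from h import *
go([.4903,.012,.003],139.6)
```

```text
tcp [0.4785 0.0108 0.1609] toolx yaw 138.0 tilt [-0.004 -0.    -1.   ] shift [ -8.4   9.2 157.8] twist(toolx@yaw, half-turn) [np.float64(-1.6), np.float64(178.4)]
```

Emit:
jog_arm(
  motion=[
    [1, -8.4, 9.2, 30, -1.6],
    [1, 0, 0, 35, 0],
    [1, 0, 0, 35, 0],
    [1, 0, 0, 25, 0],
    [1, 0, 0, 15, 0],
    [1, 0, 0, 0, 0],
  ],
)

```text
time: 3.53
tool_pos: [0.4926, 0.0134, 0.0188]
tcp_rot: [-1.079, -2.943, 0.003]
wrist_force: [-1.2, -0.6, -0.3]
width: 1.0
grip_force: 0.0
```

Run:
```python
from h import *
go([.4903,.012,.003],139.6)
```

```text
tcp [0.4926 0.0134 0.0188] toolx yaw 139.7 tilt [-0.007  0.    -1.   ] shift [ 0.8 -2.6 15.8] twist(toolx@yaw, half-turn) [np.float64(0.1), np.float64(-179.9)]
```

Emit:
jog_arm(
  motion=[
    [1, 0.5, -1.5, 15, 0],
    [1, 0, 0, 0, 0],
    [-0.2, 0, 0, 0, 0],
    [-0.2, 0, 0, 0, 0],
    [-0.4, 0, 0, 0, 0],
    [-0.7, 0, 0, 0, 0],
    [-1, 0, 0, 0, 0],
    [-1, 0, 0, 0, 0],
  ],
  force=50,
)

```text
time: 4.2
tool_pos: [0.4947, 0.0119, 0.0085]
tcp_rot: [1.084, 2.947, 0.001]
wrist_force: [-1.1, -1.3, 5.8]
width: 0.246
grip_force: 49.9
```

Emit:
jog_arm(
  motion=[
    [-1, 0, 0, 0, 0],
    [-1, 0, 0, 0, 0],
  ],
)

```text
time: 4.37
tool_pos: [0.4947, 0.0119, 0.0085]
tcp_rot: [1.084, 2.947, 0.001]
wrist_force: [-1.5, -0.7, 6.4]
width: 0.242
grip_force: 49.9
```

Emit:
jog_arm(
  motion=[
    [-1, 0, 0, -20, 0],
    [-1, 0, 0, -35, 0],
    [-1, 0, 0, -35, 0],
    [-1, 0, 0, -30, 0],
    [-1, 0, 0, 0, 0],
    [-1, 0, 0, 0, 0],
    [-1, 0, 0, 0, 0],
  ],
)

```text
time: 4.95
tool_pos: [0.4927, 0.012, 0.1263]
tcp_rot: [-1.084, -2.947, 0.001]
wrist_force: [-0.6, 0.4, -3.6]
width: 0.243
grip_force: 49.7
```

Run:
```python
from h import *
print(bot.read_state())
P=pose(); p,d=save('wrist','w3'); np.save('pics/w3p.npy',np.array(P)); go([.5,.1,.06],94.55)
a=p[60:400,200:460]; cv2.imwrite('pics/w3c.png',cv2.resize(a,None,fx=1.7,fy=1.7)[:,:,::-1])
```

```text
{'time': 4.95, 'q': array([-2.61970998e-02,  1.26051786e-02,  2.09291829e+00,  8.01014051e-05,
        1.03795384e+00, -8.92215879e-01]), 'joint_vel': array([ 0.0012569 ,  0.02363519,  0.02805417, -0.00097444,  0.00176407,
       -0.00177422]), 'joint_torque': array([-7.92003673e-03, -3.64604723e+01, -3.58742738e+01,  9.08242771e-03,
       -1.13318001e-01,  1.50095834e-04]), 'tool_pos': array([0.49273174, 0.01202145, 0.12631629]), 'tcp_rot': array([-1.08372794e+00, -2.94682620e+00,  8.45533348e-04]), 'wrist_force': array([-0.55952077,  0.41362306, -3.56383159]), 'torque': array([-0.02231712,  0.02013935,  0.03494933]), 'grip_force': 49.72708813729696, 'width': 0.24326723297578118}
tcp [0.492  0.012  0.1254] toolx yaw 139.6 tilt [-0.004  0.    -1.   ] shift [50.7 72.4 65.4] twist(toolx@yaw, half-turn) [np.float64(45.1), np.float64(-134.9)]
```

View pics/w3c.png

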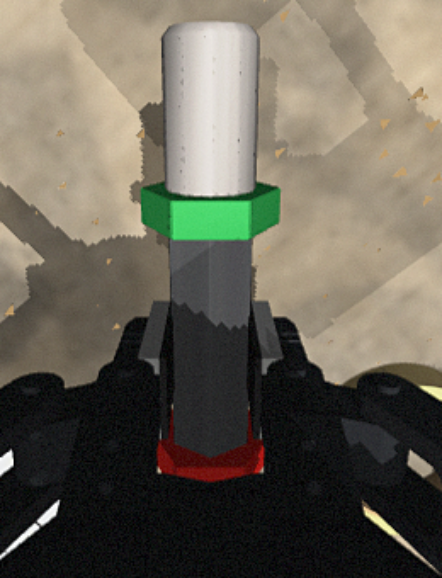

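The gauge is held, centred between the pads with the go plug pointing up the image (cap near (210,210) in the crop). I'll measure its pose in the tool frame.

```bash
cat > inhand.py <<'E'
from h import *
def inhand(tag):
    p=cv2.imread(f'pics/{tag}.png').astype(int); d=np.load(f'pics/{tag}.npy')
    C=cloud('wrist',d,(np.zeros(3),np.zeros(3)))*1000  # tool frame mm
    b,g,r=[p[...,i] for i in range(3)]
    roi=np.zeros((400,640),bool); roi[60:345,260:390]=1
    m=roi&(d>0)&(C[...,2]<45)&(C[...,2]>-45)
    G=C[m&(g>r+50)&(g>b+30)]; print('green n',len(G),'x',np.percentile(G[:,0],[1,50,99]).round(1),'y',np.percentile(G[:,1],[1,50,99]).round(1),'z',np.percentile(G[:,2],[1,10,50]).round(1))
    gx=np.percentile(G[:,0],99)
    S=C[m&(C[...,0]>gx+4)&(abs(r-b)<40)&(r>90)]; print('plug n',len(S),'x max',S[:,0].max().round(1))
    # circle fit in slices -> axis
    from scipy.optimize import least_squares
    f=lambda q: np.hypot(S[:,1]-q[0]-q[1]*(S[:,0]-40), S[:,2]-q[2]-q[3]*(S[:,0]-40))-12.2
    q=least_squares(f,[0,0,S[:,2].min()+12,0],loss='soft_l1').x; print('axis y@x40 %.2f slope %.4f ; z@x40 %.2f slope %.4f'%tuple(q), 'at x=0: y %.2f z %.2f'%(q[0]-40*q[1],q[2]-40*q[3]))
if __name__=='__main__':
    import sys; inhand(sys.argv[1])
E
python3 inhand.py w3
```

```text
green n 1886 x [36.6 41.7 46.4] y [-18.4  -0.   17.9] z [-25.9 -25.3 -24.1]
plug n 4888 x max 86.4
axis y@x40 -0.17 slope -0.0039 ; z@x40 -8.16 slope 0.0102 at x=0: y -0.01 z -8.57
```

Run:
```python
from h import *
go([.5083,.1371,.0395],94.55)
```

```text
tcp [0.492  0.012  0.1254] toolx yaw 139.6 tilt [-0.004  0.    -1.   ] shift [ 68.3 106.   85.9] twist(toolx@yaw, half-turn) [np.float64(45.1), np.float64(-134.9)]
```

Emit:
jog_arm(
  motion=[
    [-1, 17, 26.5, 15, 0],
    [-1, 17, 26.5, 15, 0],
    [-1, 17, 26.5, 15, 0],
    [-1, 17.3, 26.5, 15, 0],
    [-1, 0, 0, 0, 7],
    [-1, 0, 0, 0, 7],
    [-1, 0, 0, 0, 7],
    [-1, 0, 0, 4, 7],
    [-1, 0, 0, 7, 7],
    [-1, 0, 0, 7, 7],
  ],
)

```text
time: 5.83
tool_pos: [0.5085, 0.1366, 0.0467]
tcp_rot: [-2.074, -2.356, 0.006]
wrist_force: [-0.6, 0.1, -1.9]
width: 0.246
grip_force: 50.1
```

Emit:
jog_arm(
  motion=[
    [-1, 0, 0, 6, 3],
    [-1, 0, 0, 0, 0],
    [-1, 0, 0, 0, 0],
    [-1, 0, 0, 0, 0],
    [-1, 0, 0, 0, 0],
    [-1, 0, 0, 0, 0],
  ],
)

```text
time: 6.33
tool_pos: [0.5107, 0.137, 0.0437]
tcp_rot: [2.129, 2.31, 0.0]
wrist_force: [-0.4, -0.1, -1.4]
width: 0.247
grip_force: 50.0
```

```bash
python3 - <<'E'
from h import *
P=pose(); p,d=save('wrist','w4'); np.save('pics/w4p.npy',np.array(P)); go([.5083,.1371,.0395],94.55)
E
python3 inhand.py w4
```

```text
tcp [0.5108 0.137  0.0438] toolx yaw 94.6 tilt [ 0.001  0.    -1.   ] shift [ 0.3 -2.5  4.3] twist(toolx@yaw, half-turn) [np.float64(0.1), np.float64(-179.9)]
green n 1925 x [36.1 41.4 46. ] y [-18.6  -0.7  17.3] z [-26.  -25.2 -24. ]
plug n 7500 x max 91.8
axis y@x40 0.24 slope -0.0279 ; z@x40 -3.99 slope -0.0909 at x=0: y 1.36 z -0.35
```

View pics/w4.png

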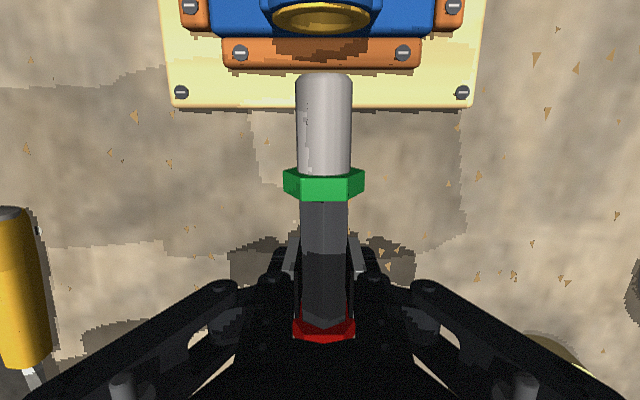

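The plug tip (323,75) faces the bush (mouth at about (321,15)). Now the bush's centre relative to the plug, in the tool frame.

```bash
sed -i 's/^    S=C\[m/    m\&=(abs(C[...,1])<14)\&(C[...,2]<4)\&(C[...,0]<gx+38.5)\n    S=C[m/' inhand.py; python3 inhand.py w4
python3 - <<'E'
from h import *
from scipy.optimize import least_squares
p=cv2.imread('pics/w4.png').astype(int); d=np.load('pics/w4.npy'); C=cloud('wrist',d,(np.zeros(3),np.zeros(3)))*1000
b,g,r=[p[...,i] for i in range(3)]
roi=np.zeros((400,640),bool); roi[0:40,262:380]=1
br=roi&(r>b+25)&(g>b+10)&(r<235)&(C[...,2]<20)
print('bronze',br.sum(),np.percentile(C[br],[1,25,50,75,99],axis=0).round(1).tolist())
X=C[br]; face=X[abs(X[:,0]-np.percentile(X[:,0],5))<3]; print('face x',np.median(face[:,0]))
face=X[(X[:,0]<np.percentile(X[:,0],5)+2)]
print(len(face),face[:,1].min(),face[:,1].max(),face[:,2].min(),face[:,2].max())
rad=lambda q:np.hypot(face[:,1]-q[0],face[:,2]-q[1])
bl=roi|False; bl[:]=0; bl[0:40,200:440]=1; bl&=(b>r+50)
X=C[bl]; f=X[(X[:,2]<-8)&(X[:,2]>-25)]; print('housing y ext',np.percentile(f[:,1],[0,1,99,100]).round(2),len(f))
f=X[(X[:,2]>8)]; print('foot y ext',np.percentile(f[:,1],[0,1,99,100]).round(2),len(f), 'z',np.median(f[:,2]),'xmin',np.percentile(f[:,0],[1]))
for row in (0,4,8,12,16,20,24,28,32):
    u=np.nonzero(br[row])[0]; 
    if len(u): print(row,u.min(),u.max(),C[row,u.min()].round(1),C[row,u.max()].round(1))
E
```

```text
green n 1925 x [36.1 41.4 46. ] y [-18.6  -0.7  17.3] z [-26.  -25.2 -24. ]
plug n 4665 x max 84.5
axis y@x40 -0.49 slope -0.0031 ; z@x40 -7.95 slope 0.0012 at x=0: y -0.36 z -8.00
bronze 2551 [[105.2, -21.0, -25.0], [106.2, -10.1, -17.6], [106.6, -1.3, 1.6], [108.4, 7.0, 7.4], [113.3, 17.6, 19.8]]
face x 106.39307221493779
1798 -30.631262809571457 26.568292715414792 -142.89035542086103 19.999574529067978
housing y ext [-24.91 -24.42  21.08  21.27] 432
foot y ext [-55.54 -54.14  50.83  52.  ] 3702 z 17.577020453116972 xmin [107.99415668]
4 294 346 [107.5 -11.  -22.7] [107.7   7.3 -22.1]
8 281 360 [107.8 -16.2 -17.6] [107.6  12.7 -18.2]
12 275 367 [107.5 -19.  -13.8] [107.7  16.  -13.5]
16 272 369 [107.5 -20.9  -9.1] [107.3  17.2 -10.1]
20 273 369 [106.8 -21.   -6.3] [106.8  17.8  -6.4]
24 276 366 [106.1 -20.3  -3.3] [106.6  17.3  -1.7]
28 283 359 [105.9 -18.1   2. ] [106.3  14.9   3.5]
32 298 343 [106.2 -12.2  10.1] [106.4   8.4  10.7]
```

Emit:
jog_arm(
  motion=[
    [-1, 0, -1, 3.6, 0],
    [-1, 6, 0, 0, 0],
    [-1, 0, 0, 0, 0],
    [-1, 0, 0, 0, 0],
    [-1, 0, 0, 0, 0],
  ],
)

```text
time: 6.8
tool_pos: [0.5091, 0.1431, 0.04]
tcp_rot: [2.129, 2.31, 0.0]
wrist_force: [-0.5, -0.4, -2.3]
width: 0.242
grip_force: 50.0
```

Run:
```python
from h import *
P=np.load('pics/w4p.npy'); t=P[0]+R.from_rotvec(P[1]).apply([.006,-.001,.0036]); print(t); go(t,94.6); print(bot.read_state()['wrist_force'])
```

```text
[0.50926567 0.14288786 0.04009466]
tcp [0.5091 0.1431 0.04  ] toolx yaw 94.6 tilt [ 0. -0. -1.] shift [-0.2  0.2 -0.1] twist(toolx@yaw, half-turn) [np.float64(0.0), np.float64(-180.0)]
[-0.51118309 -0.35458019 -2.25653938]
```

Emit:
jog_arm(
  motion=[
    [-1, 6, 0.1, 0, 0],
    [-1, 4, 0, 0, 0],
    [-1, 3, 0, 0, 0],
    [-1, 3, 0, 0, 0],
    [-1, 3, 0, 0, 0],
    [-1, 3, 0, 0, 0],
    [-1, 0, 0, 0, 0],
  ],
)

```text
time: 7.38
tool_pos: [0.5074, 0.1654, 0.0399]
tcp_rot: [-2.129, -2.31, -0.0]
wrist_force: [-0.4, -0.9, -2.4]
width: 0.248
grip_force: 50.0
```

Emit:
jog_arm(
  motion=[
    [-1, 5, 0, 0, 0],
    [-1, 5, 0, 0, 0],
    [-1, 5, 0, 0, 0],
    [-1, 5, 0, 0, 0],
    [-1, 4, 0, 0, 0],
    [-1, 2, 0, 0, 0],
    [-1, 0, 0, 0, 0],
  ],
)

```text
time: 7.97
tool_pos: [0.5053, 0.1913, 0.0399]
tcp_rot: [2.129, 2.31, 0.0]
wrist_force: [-0.2, -0.1, -3.0]
width: 0.241
grip_force: 50.0
```

Emit:
jog_arm(
  motion=[
    [-1, 2, 0, 0, 0],
    [-1, 1.5, 0, 0, 0],
    [-1, 1, 0, 0, 0],
    [-1, 0, 0, 0, 0],
    [-1, 0, 0, 0, 0],
  ],
)

```text
time: 8.38
tool_pos: [0.5049, 0.1952, 0.0399]
tcp_rot: [2.13, 2.309, -0.0]
wrist_force: [-0.0, -0.6, -3.3]
width: 0.242
grip_force: 50.0
```

Emit:
jog_arm(
  motion=[
    [-1, 1, 0, 0, 0],
    [-1, 1, 0, 0, 0],
    [-1, 0, 0, 0, 0],
    [-1, 0, 0, 0, 0],
    [-1, 0, 0, 0, 0],
    [-1, 0, 0, 0, 0],
  ],
)

```text
time: 8.88
tool_pos: [0.5048, 0.197, 0.0399]
tcp_rot: [2.13, 2.309, -0.0]
wrist_force: [0.2, -2.2, -2.5]
width: 0.244
grip_force: 50.1
```

Contact at the shoulder (−2 N). Draw out, and meanwhile check the vice clearance on the far side.

Emit:
jog_arm(
  motion=[
    [-1, -5, 0, 0, 0],
    [-1, -10, 0, 0, 0],
    [-1, -15, 0, 0, 0],
    [-1, -15, 0, 0, 0],
    [-1, -15, 0, 0, 0],
    [-1, -15, 0, -5, 0],
    [-1, 0, 0, -30, 0],
    [-1, 0, 0, -35, 0],
    [-1, 0, 0, -20, 0],
    [-1, 0, 0, 0, 0],
  ],
)

```text
time: 9.72
tool_pos: [0.5151, 0.1224, 0.1357]
tcp_rot: [2.127, 2.304, 0.013]
wrist_force: [2.2, 0.9, -1.2]
width: 0.242
grip_force: 50.1
```

Run:
```python
from h import *
C=cloud('top',np.load('pics/top.npy'))
m=(C[...,2]>.02)&(C[...,2]<.3)&(C[...,0]>.35)&(C[...,0]<.65)&(C[...,1]>.37)&(C[...,1]<.65)
for z in np.arange(.38,.64,.02):
  k=m&(abs(C[...,1]-z)<.01); print(round(z,2),k.sum(),C[k][:,[0,2]].min(0).round(2) if k.any() else '',C[k][:,[0,2]].max(0).round(2) if k.any() else '')
go([.490,.379,.125],94.6)
```

```text
0.38 0  
0.4 0  
0.42 0  
0.44 0  
0.46 0  
0.48 11 [0.59 0.02] [0.6  0.06]
0.5 106 [0.4  0.02] [0.6  0.07]
0.52 92 [0.4  0.02] [0.6  0.07]
0.54 121 [0.39 0.02] [0.61 0.16]
0.56 391 [0.38 0.02] [0.61 0.16]
0.58 619 [0.35 0.02] [0.52 0.16]
0.6 317 [0.35 0.02] [0.65 0.16]
0.62 305 [0.35 0.1 ] [0.51 0.16]
tcp [0.5151 0.1224 0.1357] toolx yaw 94.6 tilt [ 0.01   0.002 -1.   ] shift [257.7  -4.6  10.9] twist(toolx@yaw, half-turn) [np.float64(-0.0), np.float64(180.0)]
```

Emit:
jog_arm(
  motion=[
    [-1, 30, 0, 0, 0],
    [-1, 39, 0, 0, 0],
    [-1, 39, 0, 0, 0],
    [-1, 39, 0, 0, 0],
    [-1, 39, 0, 0, 0],
    [-1, 39, 0, 0, 0],
    [-1, 25, 0, 0, 0],
    [-1, 8, 0, 0, 0],
    [-1, 0, 0, 0, 0],
    [-1, 0, 0, 0, 0],
  ],
)

```text
time: 10.55
tool_pos: [0.4893, 0.3785, 0.1284]
tcp_rot: [2.129, 2.31, -0.005]
wrist_force: [0.2, 0.1, -2.0]
width: 0.246
grip_force: 50.1
```

Emit:
jog_arm(
  motion=[
    [-1, 0, 0, 25, 0],
    [-1, 0, 0, 30, 0],
    [-1, 0, 0, 22, 0],
    [-1, 0, 0, 8, 0],
    [-1, 0, 0, 0, 0],
    [-1, 0, 0, 0, 0],
    [-1, 0, 0, 0, 0],
  ],
)

```text
time: 11.13
tool_pos: [0.4915, 0.3797, 0.0467]
tcp_rot: [2.131, 2.308, 0.004]
wrist_force: [-0.5, 0.5, -1.4]
width: 0.241
grip_force: 50.0
```

Run:
```python
from h import *
save('side','s2'); p=cv2.imread('pics/s2.png')[140:210,215:305]; cv2.imwrite('pics/s2c.png',cv2.resize(p,None,fx=7,fy=7,interpolation=cv2.INTER_CUBIC))
a=np.radians(94.6); c=np.array([.5048,.197,.0399]); go(c+.183*np.array([np.cos(a),np.sin(a),0]),94.6); go(c+.163*np.array([np.cos(a),np.sin(a),0])); print(bot.read_state()['wrist_force'])
```

```text
tcp [0.4918 0.3801 0.0471] toolx yaw 94.6 tilt [ 0.003  0.002 -1.   ] shift [-0.6 -1.7  7.2] twist(toolx@yaw, half-turn) [np.float64(-0.0), np.float64(180.0)]
tcp [0.4918 0.3801 0.0471] toolx yaw 94.6 tilt [ 0.003  0.002 -1.   ] shift [-20.6  -1.7   7.2] twist(toolx@yaw, half-turn) None
[-0.23372614 -0.56003462 -2.71960523]
```

Emit:
jog_arm(
  motion=[
    [-1, 0, -1.5, 6, 0],
    [-1, -6, 0, 0, 0],
    [-1, -6, 0, 0, 0],
    [-1, -3, 0, 0, 0],
    [-1, 0, 0, 0, 0],
    [-1, 0, 0, 0, 0],
    [-1, 0, 0, 0, 0],
  ],
)

```text
time: 11.77
tool_pos: [0.4899, 0.3646, 0.0391]
tcp_rot: [2.13, 2.309, 0.001]
wrist_force: [-0.0, 0.2, -2.1]
width: 0.242
grip_force: 50.1
```

Run:
```python
from h import *
a=np.radians(94.6); c=np.array([.5048,.197,.0399]); go(c+.163*np.array([np.cos(a),np.sin(a),0]),94.6); print(bot.read_state()['wrist_force'])
```

```text
tcp [0.4899 0.3646 0.0391] toolx yaw 94.6 tilt [ 0.  0. -1.] shift [-5.2  1.4 -0.8] twist(toolx@yaw, half-turn) [np.float64(0.0), np.float64(-180.0)]
[-0.04690699  0.21293941 -2.12327866]
```

Emit:
jog_arm(
  motion=[
    [-1, -2, 1.3, -0.7, 0],
    [-1, -1.5, 0, 0, 0],
    [-1, -1, 0, 0, 0],
    [-1, 0, 0, 0, 0],
    [-1, 0, 0, 0, 0],
  ],
)

```text
time: 12.18
tool_pos: [0.4914, 0.3601, 0.0396]
tcp_rot: [-2.13, -2.309, 0.0]
wrist_force: [-0.4, -0.5, -2.0]
width: 0.248
grip_force: 50.1
```

Emit:
jog_arm(
  motion=[
    [-1, -1, 0, 0, 0],
    [-1, -0.5, 0, 0, 0],
    [-1, 0, 0, 0, 0],
    [-1, 0, 0, 0, 0],
  ],
)

```text
time: 12.52
tool_pos: [0.4915, 0.3594, 0.0397]
tcp_rot: [-2.13, -2.308, -0.002]
wrist_force: [-1.8, 4.7, -2.9]
width: 0.243
grip_force: 50.1
```

Emit:
jog_arm(
  motion=[
    [-1, 0.3, 0, 0, 0],
    [-1, 0, 0, 0, 0],
    [-1, 0, 0, 0, 0],
    [-1, 0, 0, 0, 0],
    [-1, 0, 0, 0, 0],
  ],
)

```text
time: 12.93
tool_pos: [0.4915, 0.3593, 0.0397]
tcp_rot: [-2.13, -2.309, -0.001]
wrist_force: [-0.7, 4.5, -3.3]
width: 0.241
grip_force: 50.1
```

Emit:
jog_arm(
  motion=[
    [-1, 6, 0, 0, 0],
    [-1, 12, 0, 0, 0],
    [-1, 6, 0, -15, 0],
    [-1, 0, 0, -35, 0],
    [-1, 0, 0, -38, 0],
    [-1, 0, 0, -35, 0],
    [-1, -20, 0, -15, 0],
    [-1, -38, 0, 0, 0],
    [-1, -40, -2, 0, 0],
    [-1, -40, -2, 0, 0],
  ],
)

```text
time: 13.77
tool_pos: [0.4969, 0.2443, 0.1784]
tcp_rot: [2.127, 2.31, 0.001]
wrist_force: [0.1, -0.5, -2.0]
width: 0.24
grip_force: 50.1
```

Emit:
jog_arm(
  motion=[
    [-1, -40, -2, 0, 0],
    [-1, -40, -2, 0, 0],
    [-1, -40, -2, 0, 0],
    [-1, -40, -2, 0, 0],
    [-1, -40, -2, 0, 0],
    [-1, -40, -2, 0, 0],
    [-1, -40, -2, 0, 0],
    [-1, -40, -2, 0, 0],
    [-1, -40, -2, 0, 0],
    [-1, -40, -2, 0, 0],
  ],
)

```text
time: 14.6
tool_pos: [0.5087, -0.1573, 0.1778]
tcp_rot: [2.13, 2.309, -0.001]
wrist_force: [0.7, 0.5, -2.8]
width: 0.242
grip_force: 50.1
```

Emit:
jog_arm(
  motion=[
    [-1, -40, -2, 0, 0.9],
    [-1, -35, -2, 0, 0.9],
    [-1, -15, 0, 0, 0],
    [-1, 0, 0, 0, 0],
    [-1, 0, 0, 0, 0],
    [-1, 0, 0, 0, 0],
  ],
)

```text
time: 15.1
tool_pos: [0.511, -0.2442, 0.1772]
tcp_rot: [-2.165, -2.275, 0.0]
wrist_force: [0.0, -0.2, -2.6]
width: 0.237
grip_force: 50.1
```

```bash
python3 - <<'E'
from h import *
P=pose(); p,d=save('wrist','w5'); np.save('pics/w5p.npy',np.array(P)); go([.48,-.27,.1],92.8)
E
python3 inhand.py w5
```

```text
tcp [ 0.5111 -0.2439  0.1773] toolx yaw 92.9 tilt [-0.001  0.001 -1.   ] shift [-24.6 -32.3  77.3] twist(toolx@yaw, half-turn) [np.float64(0.1), np.float64(-179.9)]
green n 1877 x [36.2 41.3 46. ] y [-18.7  -0.7  17.2] z [-26.  -25.3 -24.1]
plug n 4658 x max 84.5
axis y@x40 -0.55 slope -0.0020 ; z@x40 -7.97 slope 0.0022 at x=0: y -0.47 z -8.06
```

View pics/w5.png

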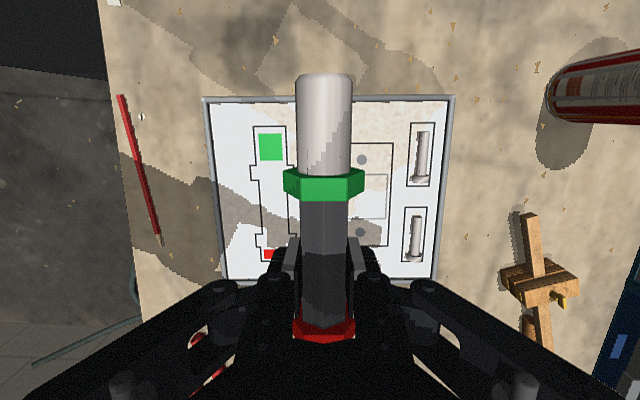

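The tray's far edge runs (203,97)–(454,96); the outline's green end is at about (270,126.5), the bolts at right. Converting these.

Run:
```python
from h import *
P=np.load('pics/w5p.npy')
T=rayplane('wrist',[(203,97),(454,96),(434,283),(218,283)],.012,P); print(T[:,:2].round(4).tolist(),T.mean(0)[:2])
for i,j in((0,1),(3,2)): e=T[j]-T[i]; print('yaw',np.degrees(np.arctan2(e[1],e[0])),np.linalg.norm(e))
e=T[0]-T[3]; print('yaw y',np.degrees(np.arctan2(e[1],e[0]))-90); e=T[1]-T[2]; print(np.degrees(np.arctan2(e[1],e[0]))-90,np.linalg.norm(e))
M=rayplane('wrist',[(270,126.5),(393,143),(389,247),(271,147)],.006,P); print('go mark, block edge far, near, green',M[:,:2].round(4).tolist())
for c,y in (([.5141,-.2638],2.8),(T.mean(0)[:2],2.8)):
    a=np.radians(y); X=np.array([np.cos(a),np.sin(a)]);Y=np.array([-X[1],X[0]])
    print('go',c-.06*X+.072*Y,'gaugeorg',c-.06*X-.011*Y,'block',c+.035*X, 'edge far',c+.063*X+.054*Y)
```

```text
[[0.3888, -0.1653], [0.633, -0.1519], [0.6453, -0.358], [0.3937, -0.3709]] [ 0.51519231 -0.26154864]
yaw 3.1292414228766594 0.2446197867443223
yaw 2.9395910727887737 0.25188714566109577
yaw y 1.3777569919699744
3.400746515315575 0.20645795554630253
go mark, block edge far, near, green [[0.453, -0.1903], [0.5803, -0.2005], [0.5893, -0.3178], [0.4541, -0.211]]
go [ 0.45065445 -0.19481694] gaugeorg [ 0.45470898 -0.27771785] block [ 0.54905821 -0.26209026] edge far [ 0.5743869  -0.20678693]
go [ 0.45174676 -0.19256559] gaugeorg [ 0.45580129 -0.2754665 ] block [ 0.55015053 -0.2598389 ] edge far [ 0.57547921 -0.20453558]
```

Run:
```python
from h import *
go([.4562,-.2796,.0145],93)
```

```text
tcp [ 0.5111 -0.2439  0.1773] toolx yaw 92.9 tilt [-0.001  0.001 -1.   ] shift [-33.  -56.5 162.8] twist(toolx@yaw, half-turn) [np.float64(-0.1), np.float64(179.9)]
```

Emit:
jog_arm(
  motion=[
    [-1, -16.5, -28.2, 10, 0],
    [-1, -16.5, -28.3, 20, 0],
    [-1, 0, 0, 35, 0],
    [-1, 0, 0, 35, 0],
    [-1, 0, 0, 25, 0],
    [-1, 0, 0, 15, 0],
    [-1, 0, 0, 8, 0],
    [-1, 0, 0, 0, 0],
    [-1, 0, 0, 0, 0],
    [-1, 0, 0, 0, 0],
  ],
)

```text
time: 15.98
tool_pos: [0.458, -0.2814, 0.0313]
tcp_rot: [2.163, 2.274, 0.001]
wrist_force: [0.3, -1.1, -2.0]
width: 0.242
grip_force: 50.1
```

Run:
```python
from h import *
go([.4562,-.2796,.0145],93); print(bot.read_state()['wrist_force'])
```

```text
tcp [ 0.458  -0.2814  0.0313] toolx yaw 92.9 tilt [ 0.002 -0.002 -1.   ] shift [ 2.  -1.7 16.8] twist(toolx@yaw, half-turn) [np.float64(-0.1), np.float64(179.9)]
[ 0.30550944 -1.09668073 -2.03686724]
```

Emit:
jog_arm(
  motion=[
    [-1, 1.5, -1.5, 4, 0],
    [-1, 0, 0, 4, 0],
    [-1, 0, 0, 3, 0],
    [-1, 0, 0, 2, 0],
    [-1, 0, 0, 0, 0],
    [-1, 0, 0, 0, 0],
    [-1, 0, 0, 0, 0],
  ],
)

```text
time: 16.57
tool_pos: [0.4548, -0.2798, 0.0166]
tcp_rot: [-2.166, -2.275, 0.0]
wrist_force: [0.1, -0.0, -2.0]
width: 0.243
grip_force: 50.2
```

Emit:
jog_arm(
  motion=[
    [-1, 0, 0, 1, 0],
    [-1, 0, 0, 1, 0],
    [-1, 0, 0, 0.5, 0],
    [-1, 0, 0, 0.5, 0],
    [-1, 0, 0, 0, 0],
    [-1, 0, 0, 0, 0],
  ],
)

```text
time: 17.07
tool_pos: [0.455, -0.2798, 0.0145]
tcp_rot: [2.166, 2.275, -0.0]
wrist_force: [-1.5, 0.9, 4.5]
width: 0.239
grip_force: 51.2
```

Emit:
jog_arm(
  motion=[
    [-0.4, 0, 0, 0, 0],
    [-0.2, 0, 0, 0, 0],
    [0.2, 0, 0, 0, 0],
    [0.5, 0, 0, 0, 0],
    [0.5, 0, 0, -10, 0],
    [0.5, 0, 0, -30, 0],
    [1, 0, 0, -40, 0],
    [1, 0, 0, -40, 0],
    [1, 0, 0, -40, 0],
    [1, 0, 0, 0, 0],
  ],
)

```text
time: 17.9
tool_pos: [0.46, -0.2831, 0.1842]
tcp_rot: [2.155, 2.263, 0.004]
wrist_force: [1.5, -0.0, 1.6]
width: 1.002
grip_force: 0.0
```

Run:
```python
from h import *
import time
P=pose(); p,d=save('wrist','w6'); np.save('pics/w6p.npy',np.array(P)); 
C=cloud('wrist',d,P); b,g,r=[p[...,i].astype(int) for i in (2,1,0)]
for n,m in (('g',(g>r+50)&(g>b+30)),('r',(r>g+60)&(r>b+60))):
    X=C[m&(C[...,2]>.033)&(C[...,2]<.045)]; print(n,len(X),np.median(X,0).round(4) if len(X) else '')
m=(C[...,2]>.02)&(C[...,2]<.045)&(C[...,0]>.40)&(C[...,0]<.5)&(C[...,1]<-.15)&(C[...,1]>-.38); X=C[m][:,:2]; c=X.mean(0);_,_,V=np.linalg.svd(X-c,full_matrices=False);t=(X-c)@V[0]; print('ends',c+V[0]*t.min(),c+V[0]*t.max(),V[0])
go([.50,.265,.12],94.55); print(bot.read_state()['q'])
```

```text
g 273 [ 0.4531 -0.2388  0.0389]
r 258 [ 0.4566 -0.3138  0.0387]
ends [ 0.45021195 -0.19423715] [ 0.45782402 -0.33754253] [ 0.05304307 -0.99859223]
tcp [ 0.4586 -0.2822  0.1807] toolx yaw 92.8 tilt [ 0.01  -0.007 -1.   ] shift [545.   67.7  57.2] twist(toolx@yaw, half-turn) [np.float64(-1.7), np.float64(178.3)]
[-5.97946387e-01  3.59658475e-02  1.96062735e+00  1.95612727e-05
  1.13233101e+00 -6.47149093e-01]
```

View pics/w6.png

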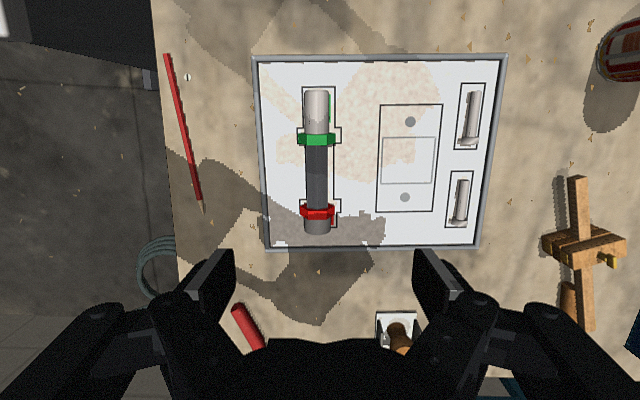

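The gauge lies within its outline, green end on the green mark (ends within about 2 mm of the marks). Now to the block.

Emit:
jog_arm(
  motion=[
    [1, 30, 4, 0, 0],
    [1, 39, 5, 0, 0],
    [1, 39, 5, 0, 0],
    [1, 39, 5, 0, 0],
    [1, 39, 5, 0, 0],
    [1, 39, 5, 0, 0],
    [1, 39, 5, 0, 0],
    [1, 39, 5, 0, 0],
    [1, 39, 5, 0, 0],
    [1, 39, 5, 0, 0],
  ],
)

```text
time: 18.78
tool_pos: [0.484, 0.1051, 0.173]
tcp_rot: [-2.166, -2.275, 0.002]
wrist_force: [0.7, 0.9, -0.5]
width: 1.0
grip_force: 0.0
```

Emit:
jog_arm(
  motion=[
    [1, 39, 5, 0, 0],
    [1, 39, 5, 0, 0],
    [1, 39, 5, 10, 0],
    [1, 35, 3, 20, 0],
    [1, 15, 0, 25, -1.7],
    [1, 5, 0, 10, 0],
    [1, 0, 0, 0, 0],
    [1, 0, 0, 0, 0],
    [1, 0, 0, 0, 0],
  ],
)

```text
time: 19.53
tool_pos: [0.4949, 0.2749, 0.1093]
tcp_rot: [2.133, 2.305, 0.0]
wrist_force: [0.9, 0.1, -0.2]
width: 1.001
grip_force: 0.0
```

Run:
```python
from h import *
go([.4981,.2724,.032],94.55); print(bot.read_state()['wrist_force'])
P=np.load('pics/w6p.npy'); M=rayplane('wrist',[(380,104),(443,105),(434,212),(376.5,210)],.006,P)[:,:2]; print(M.round(4).tolist(),M.mean(0))
T=rayplane('wrist',[(253,55.5),(507.5,54.5),(477,248),(266.5,250)],.012,P)[:,:2];print(T.round(4).tolist(),T.mean(0))
```

```text
tcp [0.4949 0.2749 0.1093] toolx yaw 94.4 tilt [ 0.001 -0.    -1.   ] shift [-2.8  2.9 77.3] twist(toolx@yaw, half-turn) [np.float64(-0.1), np.float64(179.9)]
[ 0.86101453  0.08285992 -0.2208302 ]
[[0.5159, -0.2034], [0.5808, -0.2011], [0.5898, -0.317], [0.524, -0.3176]] [ 0.55263751 -0.25977172]
[[0.3886, -0.1657], [0.6331, -0.1519], [0.6445, -0.3568], [0.4006, -0.37]] [ 0.51673419 -0.2610966 ]
```

Emit:
jog_arm(
  motion=[
    [1, -2.8, 2.9, 10, 0],
    [1, 0, 0, 25, 0],
    [1, 0, 0, 20, 0],
    [1, 0, 0, 13, 0],
    [1, 0, 0, 4, 0],
    [1, 0, 0, 0, 0],
    [1, 0, 0, 0, 0],
    [1, 0, 0, 0, 0],
  ],
)

```text
time: 20.2
tool_pos: [0.4988, 0.2737, 0.038]
tcp_rot: [2.132, 2.306, 0.004]
wrist_force: [-0.8, 0.1, 0.0]
width: 0.998
grip_force: 0.0
```

Run:
```python
from h import *
go([.4981,.2724,.032],94.55); print(bot.read_state()['wrist_force'])
```

```text
tcp [0.4988 0.2737 0.038 ] toolx yaw 94.5 tilt [ 0.002  0.001 -1.   ] shift [-1.3 -0.8  6. ] twist(toolx@yaw, half-turn) [np.float64(-0.0), np.float64(180.0)]
[-0.84482478  0.14569006  0.01151191]
```

Emit:
jog_arm(
  motion=[
    [1, -1.2, -0.7, 4, 0],
    [0.6, 0, 0, 0, 0],
    [0.4, 0, 0, 0, 0],
    [0.2, 0, 0, 0, 0],
    [0, 0, 0, 0, 0],
    [-0.2, 0, 0, 0, 0],
    [-1, 0, 0, 0, 0],
    [-1, 0, 0, 0, 0],
    [-1, 0, 0, 0, 0],
  ],
  force=80,
)

```text
time: 20.95
tool_pos: [0.4982, 0.2726, 0.0336]
tcp_rot: [2.131, 2.307, 0.004]
wrist_force: [2.2, -1.1, 5.0]
width: 0.526
grip_force: 83.9
```

Emit:
jog_arm(
  motion=[
    [-1, 0, 0, -5, 0],
    [-1, 0, 0, -10, 0],
    [-1, 0, 0, -20, 0],
    [-1, 0, 0, -30, 0],
    [-1, 0, 0, -35, 0],
    [-1, 0, 0, -20, 0],
    [-1, 0, 0, 0, 0],
    [-1, 0, 0, 0, 0],
  ],
)

```text
time: 21.62
tool_pos: [0.4959, 0.2719, 0.1515]
tcp_rot: [-2.132, -2.307, 0.002]
wrist_force: [-0.7, -0.4, -8.7]
width: 0.523
grip_force: 86.5
```

Run:
```python
from h import *
save('side','s3'); p=cv2.imread('pics/s3.png')[100:220,200:340]; cv2.imwrite('pics/s3c.png',cv2.resize(p,None,fx=4,fy=4,interpolation=cv2.INTER_CUBIC))
go([.551,-.2605,.13],94.55)
```

```text
tcp [0.4946 0.2712 0.1497] toolx yaw 94.5 tilt [-0.005 -0.002 -1.   ] shift [-534.4   14.4   20.5] twist(toolx@yaw, half-turn) [np.float64(-0.0), np.float64(180.0)]
```

View pics/s3c.png

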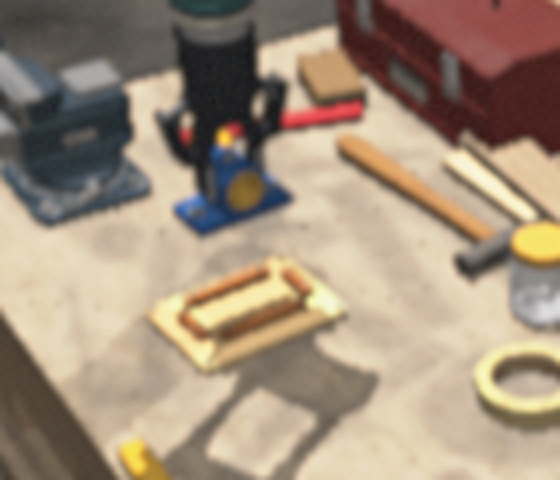

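The block hangs level in the gripper, clear of the jig. Over to the tray.

Emit:
jog_arm(
  motion=[
    [-1, -20, 0, 0, 0],
    [-1, -35, 1, 0, 0],
    [-1, -38, 1, 0, 0],
    [-1, -38, 1, 0, 0],
    [-1, -38, 1, 0, 0],
    [-1, -38, 1, 0, 0],
    [-1, -38, 1, 0, 0],
    [-1, -38, 1, 0, 0],
    [-1, -38, 1, 0, 0],
    [-1, -38, 1, 0, 0],
  ],
)

```text
time: 22.5
tool_pos: [0.5307, -0.0861, 0.1482]
tcp_rot: [-2.128, -2.302, 0.006]
wrist_force: [1.3, 0.4, -7.2]
width: 0.521
grip_force: 86.3
```

Emit:
jog_arm(
  motion=[
    [-1, -38, 1, 0, 0],
    [-1, -38, 1, 0, 0],
    [-1, -38, 2, 0, 0],
    [-1, -36, 2, 0, 0],
    [-1, -20, 0, 0, 0],
    [-1, -5, 0, 0, 0],
    [-1, 0, 0, 0, 5],
    [-1, 0, 0, 0, 7],
    [-1, 0, 0, 0, 7],
    [-1, 0, 0, 0, 7],
  ],
)

```text
time: 23.33
tool_pos: [0.5512, -0.2571, 0.1481]
tcp_rot: [-2.596, -1.756, 0.005]
wrist_force: [0.7, 0.9, -8.5]
width: 0.522
grip_force: 86.3
```

Emit:
jog_arm(
  motion=[
    [-1, 0, 0, 0, 7],
    [-1, 0, 0, 0, 7],
    [-1, 0, 0, 0, 7],
    [-1, 0, 0, 0, 7],
    [-1, 0, 0, 0, 7],
    [-1, 0, 0, 0, 7],
    [-1, 0, 0, 0, 7],
    [-1, 0, 0, 0, 7],
    [-1, 0, 0, 0, 7],
    [-1, 0, 0, 0, 2.5],
  ],
)

```text
time: 24.17
tool_pos: [0.5513, -0.2568, 0.1481]
tcp_rot: [-3.136, -0.075, 0.011]
wrist_force: [-0.2, 0.1, -7.3]
width: 0.521
grip_force: 86.3
```

Emit:
jog_arm(
  motion=[
    [-1, 0, 0, 0, 0],
    [-1, 0, 0, 0, 0],
    [-1, 0, 0, 0, 0],
  ],
)

```text
time: 24.42
tool_pos: [0.5527, -0.258, 0.1504]
tcp_rot: [-3.138, -0.085, 0.005]
wrist_force: [-0.8, -0.3, -7.8]
width: 0.523
grip_force: 86.3
```

Run:
```python
from h import *
go([.551,-.2605,.0286],3); print(bot.read_state()['time'])
```

```text
tcp [ 0.5527 -0.258   0.1504] toolx yaw 3.1 tilt [-0.003  0.002 -1.   ] shift [ -1.4   2.7 121.8] twist(toolx@yaw, half-turn) [np.float64(0.1), np.float64(-179.9)]
24.4167
```

Emit:
jog_arm(
  motion=[
    [-1, -1.4, 2.7, 10, 0],
    [-1, 0, 0, 25, 0],
    [-1, 0, 0, 30, 0],
    [-1, 0, 0, 22, 0],
    [-1, 0, 0, 12, 0],
    [-1, 0, 0, 5, 0],
    [-1, 0, 0, 0, 0],
    [-1, 0, 0, 0, 0],
    [-1, 0, 0, 0, 0],
    [-1, 0, 0, 0, 0],
  ],
)

```text
time: 25.25
tool_pos: [0.5544, -0.2627, 0.0508]
tcp_rot: [3.139, 0.083, 0.005]
wrist_force: [-0.3, 0.2, -7.4]
width: 0.521
grip_force: 86.0
```

Run:
```python
from h import *
go([.551,-.2605,.0276],3); P=pose(); p,d=save('wrist','w7'); np.save('pics/w7p.npy',np.array(P))
```

```text
tcp [ 0.5544 -0.2627  0.0508] toolx yaw 3.0 tilt [ 0.004 -0.002 -1.   ] shift [-3.3 -2.4 23.2] twist(toolx@yaw, half-turn) [np.float64(0.0), np.float64(-180.0)]
```

View pics/w7.png

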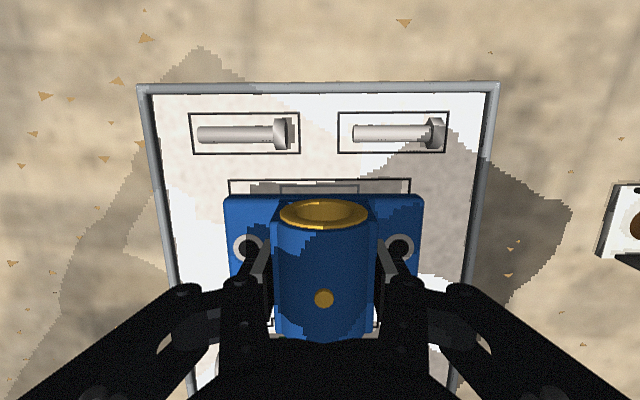

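The block hangs over its outline, whose far edge is visible at (229,180)–(411,179). That makes 12 pictures viewed, past the limit of 10, so I'll work from numbers only from here. Converting the edge.

Run:
```python
from h import *
P=np.load('pics/w7p.npy'); M=rayplane('wrist',[(229,180),(411,179)],.006,P)[:,:2]; m=M.mean(0); a=np.radians(3); print(M.round(4), m-.0325*np.array([np.cos(a),np.sin(a)]), np.linalg.norm(M[0]-M[1]))
T=rayplane('wrist',[(137,86),(500,83)],.012,P)[:,:2]; print(T, T.mean(0)-.09*np.array([np.cos(a),np.sin(a)]))
```

```text
[[ 0.5796 -0.2007]
 [ 0.5865 -0.3172]] [ 0.55056049 -0.2606445 ] 0.11662556462282771
[[ 0.63307232 -0.15207955]
 [ 0.64586746 -0.35838453]] [ 0.54959323 -0.25994228]
```

Emit:
jog_arm(
  motion=[
    [-1, -3, -2, 8, 0],
    [-1, 0, 0, 4, 0],
    [-1, 0, 0, 3, 0],
    [-1, 0, 0, 0, 0],
    [-1, 0, 0, 0, 0],
    [-1, 0, 0, 0, 0],
  ],
)

```text
time: 25.8
tool_pos: [0.5496, -0.26, 0.0335]
tcp_rot: [3.14, 0.083, -0.0]
wrist_force: [-0.2, -0.3, -9.2]
width: 0.521
grip_force: 86.3
```

Run:
```python
from h import *
go([.5505,-.2605,.0276],3)
```

```text
tcp [ 0.5496 -0.26    0.0335] toolx yaw 3.0 tilt [-0. -0. -1.] shift [0.8 0.5 5.9] twist(toolx@yaw, half-turn) [np.float64(0.0), np.float64(-180.0)]
```

Emit:
jog_arm(
  motion=[
    [-1, 0.5, 0.3, 2, 0],
    [-1, 0, 0, 1.5, 0],
    [-1, 0, 0, 1, 0],
    [-1, 0, 0, 0.5, 0],
    [-1, 0, 0, 0, 0],
    [-1, 0, 0, 0, 0],
    [-1, 0, 0, 0, 0],
  ],
)

```text
time: 26.38
tool_pos: [0.5502, -0.2603, 0.0287]
tcp_rot: [3.14, 0.083, 0.0]
wrist_force: [0.4, -0.5, -8.5]
width: 0.524
grip_force: 86.3
```

Emit:
jog_arm(
  motion=[
    [-1, 0, 0, 0.5, 0],
    [-1, 0, 0, 0.5, 0],
    [-1, 0, 0, 0, 0],
    [-1, 0, 0, 0, 0],
  ],
)

```text
time: 26.72
tool_pos: [0.5502, -0.2603, 0.0278]
tcp_rot: [3.14, 0.083, 0.0]
wrist_force: [-0.2, -0.4, -6.4]
width: 0.516
grip_force: 86.2
```

Emit:
jog_arm(
  motion=[
    [-1, 0, 0, 0.5, 0],
    [-1, 0, 0, 0.5, 0],
    [-1, 0, 0, 0, 0],
    [-1, 0, 0, 0, 0],
  ],
)

```text
time: 27.05
tool_pos: [0.5503, -0.2603, 0.0277]
tcp_rot: [3.14, 0.083, 0.0]
wrist_force: [-4.0, 4.2, 3.8]
width: 0.521
grip_force: 87.6
```

Emit:
jog_arm(
  motion=[
    [0.2, 0, 0, 0, 0],
    [0.4, 0, 0, 0, 0],
    [0.7, 0, 0, 0, 0],
    [1, 0, 0, 0, 0],
    [1, 0, 0, -8, 0],
    [1, 0, 0, -25, 0],
    [1, 0, 0, -40, 0],
    [1, 0, 0, -40, 0],
    [1, 0, 0, -40, 0],
    [1, 0, 0, 0, 0],
  ],
)

```text
time: 27.88
tool_pos: [0.5558, -0.2632, 0.1911]
tcp_rot: [3.132, 0.083, 0.024]
wrist_force: [0.9, -1.1, 0.9]
width: 1.001
grip_force: 0.0
```

Emit:
jog_arm(
  motion=[
    [1, 0, 0, 0, 0],
    [1, 0, 0, 0, 0],
    [1, 0, 0, 0, 0],
    [1, 0, 0, 0, 0],
  ],
)

```text
time: 28.22
tool_pos: [0.5488, -0.2596, 0.1774]
tcp_rot: [-3.139, -0.083, 0.005]
wrist_force: [-0.0, -1.1, -0.5]
width: 1.001
grip_force: 0.0
```

Run:
```python
from h import *
P=pose(); p,d=save('wrist','w8'); C=cloud('wrist',d,P); b,g,r=[p[...,i].astype(int) for i in (2,1,0)]
bl=(b>r+50)&(C[...,0]>.48)&(C[...,0]<.62)&(C[...,1]<-.18)&(C[...,1]>-.34)
f=bl&(C[...,2]>.012)&(C[...,2]<.028); print('foot z',np.median(C[f][:,2]))
v,u=np.nonzero(f); X=rayplane('wrist',np.c_[u,v],.02,P)[:,:2]; print(cv2.minAreaRect((X*1000).astype(np.float32)))
v,u=np.nonzero(bl&(C[...,2]>.055)); print('top z',C[v,u,2].max().round(4))
p2,d2=save('top','t2'); C=cloud('top',d2); 
m=(C[...,2]>.02)&(C[...,2]<.05)&(C[...,0]>.40)&(C[...,0]<.5)&(C[...,1]<-.15)&(C[...,1]>-.38); X=C[m][:,:2]; print('gauge top cam',X.min(0),X.max(0),len(X))
```

```text
foot z 0.020097140900101784
((550.1773681640625, -260.0366516113281), (53.621177673339844, 106.10330963134766), 3.1303582191467285)
top z 0.32
gauge top cam [ 0.45805715 -0.36596993] [ 0.47476067 -0.19480232] 12
```

```bash
python3 -c "
from h import *
print(bot.finish_job())"
```

```text
the job is handed in; nothing more can be done
None
```

The job is handed in but no verdict came back: the go end went fully in, the no-go end was refused at about 4.5 N, and by my wrist-camera measurements the block and gauge lie within about 2 mm of their tray marks (I viewed 12 pictures, over the limit of 10).

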